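# Push the slide carrier under the slide reader's bridge

## Robot

A 6-joint arm with a two-finger parallel gripper is mounted at the origin on the work surface. World frame = base frame: x ahead of the robot, y to its left, z up, the work surface at z = 0. Lengths are in m, angles in degrees, forces in N, time in s.
With the tool pointing down it reaches from about 0.325 to 0.75 m from the base axis. Payload 7.6 kg.
Tool frame: the origin (TCP) lies midway between the tips of the shut fingers; the grasp point (between the pads) lies 19 mm behind it (bot.grip_point_offset is the distance from the TCP to the grasp point, in m); z points along the fingers, y is the direction in which the jaws open and shut (so a half turn about z gives the same grasp; the last joint's range is limited). The gripper opens to 85 mm and grips with 20 to 120 N. Pads are 22 mm wide; open, the fingers measure 114 mm over their backs; the gripper's body (76 mm by 85 mm) begins 54 mm behind the grasp point. The pads swing forward as they close: fully open they stand 13 mm farther back than shut.
Start: joints at [-72.554, 2.991, 80.254, -0, 96.75, -4.028], TCP at [0.192, -0.489, 0.231] pointing down, gripper open.
Joint ranges: [-166.34, 166.34], [-52.06, 124.39], [6.96, 135.62], [-60.46, 240.46], [14.63, 156.25], [-167.68, 167.68]. Speed limits (degrees/s): [147.25, 147.25, 172.46, 180, 180, 180].

## Interface

Orientations are given as [roll, pitch, yaw] about the fixed x, y, z axes, in that order (R = Rz(yaw) Ry(pitch) Rx(roll)).
In Python, from cell import monitor, cams, job, bot gives the robot as it stands. The module is installed in compiled form; this text tells all that it offers.
- The arm moves only by the tool servo_tool, never from a script. Its argument "motion" is a list that holds one entry, the list of rows, each a list of 4 numbers: the shift along the tool's x, y, z in cm, then the turn about the tool's z in degrees. In form: [[[x, y, z, roll], ...]]. A call has 1 to 5 rows; each row shifts and turns the commanded pose from where the row before left it, along the tool's axes as they then stand; what a row does not reach is not made up. A row lasts 1/12 s, in which the tool goes at most 41.7 mm and 7.16 degrees, less where a joint would pass 70% of its speed; a pose out of reach is approached as far as the arm can. A call is refused whole if a number of a shift passes 4.17 or a number of a turn 7.16, either way. A call with a gripper value outside its range is refused whole. "claw" is the finger opening in cm, from 0 to 8.54, set as the call begins (left out, the last holds). The fingers move at their own pace and stop on an object; "squeeze" is the grip in N (left out, the last holds). Time passes only in rows, so rows that do not move let the fingers close. It gives the time, the measured TCP pose, the force and the opening at its end, in the units of the state.
- monitor.observe(): the state, without advancing time (a new reading comes with each control period).
- cams.camera(name): name is "side" or "top" or "wrist"; returns the picture (384x512x3 uint8, red, green, blue); there is no depth.
- cams.camera_info(name): a dict with "fx", "fy", "cx", "cy" (pixels), "T" (4x4, takes a point from camera to world coordinates). Camera axes: x right, y down, z forward; pixel columns grow to the right and rows downward; lengths in m; the calibration is good to about 2 mm. The wrist camera is an equidistant fisheye: a pixel r from the principal point sees the ray r / f radians off the axis. A picture is of the moment at which its call begins: read the wrist's pose just before it. camera_info takes no time and is no camera call; for the wrist camera it gives the pose at the moment of the call.
- job.finish_job(): hands the job in, once; it reports no verdict.
The state is a dict: "t": time; "joints": joint angles; "qd": joint speeds; "effort": joint torques, N m; "tool_pos": TCP position; "eef_rot": TCP orientation; "force": force on the tool from outside, world axes, zero at the start; "wrist_torque": the same for the moment, N m; "grip_width": finger opening in m.
Only numpy, scipy, OpenCV 4.12 (cv2) and the standard library are available. Lean on these libraries where they do the work, as an engineer would, in place of code of your own. Each camera call takes 0.05 s, during which the arm holds its last target.

## Task

Push the flat orange slide carrier along the bench, through the blue guides and under the low bridge of the white slide reader, until its front edge lies flush against the blue stop behind the bridge. Only push it with the fingers: it must stay flat on the bench, never lifted or tipped. Do not disturb the black lens case, the bottle or the cover-slip box, and finish with the hand clear.

Things in the scene. Friction and masses are not known exactly. Their poses are not given: they have to be found in the camera images.
- carrier: flat orange plate on the bench, 170 long (x) by 96 wide (y) by 14 mm thick, about 0.25 kg, five glass slides lying flush across it. Origin: centre of its underside; front edge at x = +85 mm (goes in first), rear edge at x = -85 mm, z up. Starts before the reader's mouth, up to 35 mm to either side of the tunnel line and turned up to 0.25 rad from it. A push of a few newtons slides it.
- reader: white slide reader fixed to the bench: a bridge over a tunnel whose floor is the bench. Origin: on the bench under the bridge's centre; x along the tunnel, inwards; y across. Bridge x = -35 to +35 mm, 136 mm wide; underside 18 mm up, slab top 28 mm, head on it (x = -13 to +33, 90 mm wide) up to 65 mm. Legs leave 108 mm clear, from y = -54 to +54 mm.
- reader_mouth (a point): point of the reader on the bench, on the tunnel line at x = -75 mm: middle of the mouth between two low blue guides (14 mm high). They flare from 54 mm off the line at the legs (x = -33 mm) to 75 mm off it here.
- reader_stop (a point): point of the reader on the bench, on the tunnel line at x = +50 mm: middle of the face of the blue stop, 24 mm high, that crosses the tunnel behind the bridge. The carrier's front edge lies flush on this face when home; its origin is then at x = -35 mm, y = 0 of the reader, its rear edge at x = -120 mm, outside the bridge.
- lens_case: bystander: upright black cylinder with a white band, 38 mm across, 62 mm high; origin at the centre of its underside. Stands beside the reader, at its +y side. Leave alone.
- bottle: bystander: small green bottle with a pale label and a red cap, 42 mm across, 85 mm high; origin at the centre of its underside. Stands behind the reader's stop. Leave alone.
- slip_box: bystander: small box with a blue lid over a grey base, 60 x 36 x 24 mm; origin at the centre of its underside. Lies behind the carrier. Leave alone.

How it is judged (in metres and radians):
On the way:
1. the carrier's front edge is under the bridge, the carrier flat on the bench (x of carrier in the frame of reader above -0.105 m and y of carrier in the frame of reader between -0.02 and 0.02 m and height (world z) of carrier between -0.003 and 0.004 m and angle between carrier's own z axis and vertical below 0.03 rad), for 0.1 s.
At the end, for the whole second after the job is handed in: The carrier lies flat on the bench under the bridge with its front edge within about 5 mm of the stop, within 10 mm of the tunnel's centre line and 0.06 rad of its direction, at rest; the three bystanders stand within 15 mm of where they were (x of carrier in the frame of reader above -0.04 m and y of carrier in the frame of reader between -0.01 and 0.01 m and angle between the x axis of carrier and the x axis of reader, either way round below 0.06 rad and height (world z) of carrier between -0.003 and 0.004 m and angle between carrier's own z axis and vertical below 0.03 rad and linear speed of carrier below 0.01 m/s and angle between each of lens_case, bottle, slip_box's own z axis and vertical below 0.2 rad and distance of each of lens_case, bottle, slip_box from where it was at the start of the episode below 0.015 m); the robot touches nothing.
It fails at once if the carrier is lifted off the bench (its underside centre more than 6 mm up) (height (world z) of carrier above 0.006 m).
It fails at once if the carrier is tipped by more than 0.05 rad (angle between carrier's own z axis and vertical above 0.05 rad).
It fails at once if a bystander is moved more than 15 mm or knocked over (distance of any of lens_case, bottle, slip_box from where it was at the start of the episode above 0.015 m or angle between any of lens_case, bottle, slip_box's own z axis and vertical above 0.2 rad).
It also fails if it takes over 58 s, if anything falls off the work surface, if the arm or the gripper's body presses on something with over 40 N, if the wrist force passes 120 N, or if a joint passes its speed limit or range.

## Working session

There is one attempt and no reset: what is moved stays moved. The work goes in short steps, Python scripts to look and compute and a tool call to move; the robot and the scene stay as the last step left them, time stands still between calls to the robot, and variables do not carry over. Pictures are saved under pics/ and viewed, and the job is handed in when it is done.

Besides the shell and the picture viewer there is one more tool, called after ">>>" by a JSON object that holds its "name" and its "arguments", one argument or row to a line. servo_tool: Moves the arm, as the interface text tells. Its arguments: {"type":"object","properties":{"motion":{"type":"array","items":{"type":"array","items":{"type":"array","items":{"type":"number"}}}},"claw":{"type":"number"},"squeeze":{"type":"number"}},"required":["motion"]}

```bash
mkdir -p pics; python3 - <<'E'
from cell import monitor,cams
import cv2,numpy as np
print(monitor.observe())
for n in("top","side","wrist"):
    im=cams.camera(n); cv2.imwrite(f"pics/{n}0.png",im[:,:,::-1]); i=cams.camera_info(n); print(n,i)
E
```

```text
{'t': 0.0, 'joints': array([-7.25567292e+01,  3.02778542e+00,  8.03150271e+01, -8.62410755e-04,
        9.67513484e+01, -4.02859397e+00]), 'qd': array([ 0.13125041, -0.02080455, -0.00830357, -0.16618727, -0.05032907,
       -0.03887813]), 'effort': array([ 1.81400406e-03, -3.81663644e+01, -3.60190308e+01, -3.08374872e-06,
        6.07610753e-03, -8.79356534e-07]), 'tool_pos': array([ 0.19208835, -0.4882524 ,  0.23044958]), 'eef_rot': array([-1.79906012e+02, -5.76072395e-03,  2.14717594e+01]), 'force': array([-1.03971751,  0.74474913, -0.0227298 ]), 'wrist_torque': array([ 0.08576404,  0.00121835, -0.03537512]), 'grip_width': 0.08569056066010135}
top {'fx': 424.0947882627765, 'fy': 424.0947882627765, 'cx': 252.22771658276656, 'cy': 194.14627336629047, 'T': array([[ 0.01408705, -0.9845729 ,  0.17440687,  0.36520198],
       [-0.99960168, -0.01813288, -0.02162588,  0.0044766 ],
       [ 0.02445475, -0.17403275, -0.98443617,  1.00714041],
       [ 0.        ,  0.        ,  0.        ,  1.        ]])}
side {'fx': 372.1927723314155, 'fy': 372.1927723314155, 'cx': 255.27853454393218, 'cy': 190.8456747412977, 'T': array([[-0.85640048, -0.32939439,  0.39758968,  0.09974603],
       [-0.51618025,  0.52881912, -0.67372716,  0.67609751],
       [ 0.01166892, -0.7822082 , -0.62290783,  0.67321861],
       [ 0.        ,  0.        ,  0.        ,  1.        ]])}
wrist {'fx': 297.3186396354542, 'fy': 297.3186396354542, 'cx': 256.3385587336717, 'cy': 194.11210792501925, 'T': array([[ 0.36586579, -0.88435316, -0.28993397,  0.26622728],
       [-0.93066703, -0.34801006, -0.11290651, -0.45948402],
       [-0.00105071,  0.31114062, -0.95036331,  0.37447472],
       [ 0.        ,  0.        ,  0.        ,  1.        ]])}
```

View pics/top0.png

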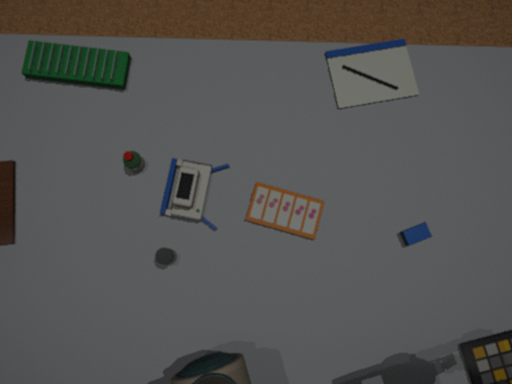

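View pics/side0.png

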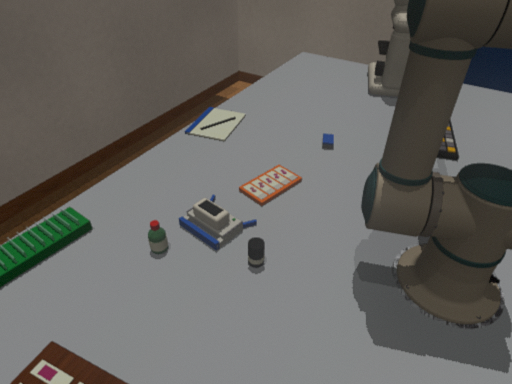

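View pics/wrist0.png

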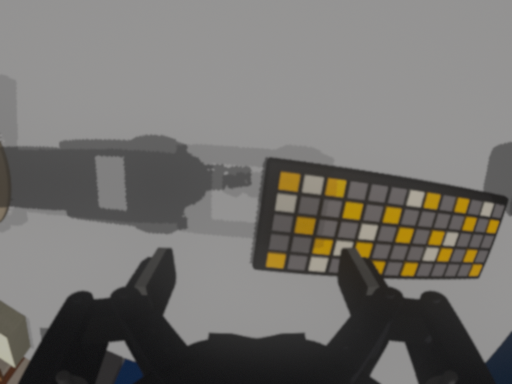

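```bash
cat > h.py <<'E'
import numpy as np,cv2
from cell import monitor,cams
def ray(n,px,z):
    i=cams.camera_info(n);px=np.atleast_2d(px).astype(float)
    d=np.c_[(px[:,0]-i['cx'])/i['fx'],(px[:,1]-i['cy'])/i['fy'],np.ones(len(px))]@i['T'][:3,:3].T
    o=i['T'][:3,3]; s=(z-o[2])/d[:,2]
    return (o+s[:,None]*d)
def orange(im):
    h=cv2.cvtColor(im,cv2.COLOR_RGB2HSV)
    return cv2.inRange(h,(3,130,90),(20,255,255))
def blue(im):
    h=cv2.cvtColor(im,cv2.COLOR_RGB2HSV)
    return cv2.inRange(h,(105,120,40),(125,255,255))
def carrier(n,im,zz=0.014,box=None):
    m=orange(im)
    if box: 
        k=np.zeros_like(m);k[box[1]:box[3],box[0]:box[2]]=1;m=m*k
    c=max(cv2.findContours(m,cv2.RETR_EXTERNAL,cv2.CHAIN_APPROX_NONE)[0],key=cv2.contourArea)
    p=ray(n,c[:,0,:],zz)[:,:2]
    r=cv2.minAreaRect((p*1000).astype(np.float32))
    return r,c
E
python3 - <<'E'
from h import *
im=cv2.imread("pics/top0.png")[:,:,::-1].copy()
r,c=carrier("top",im,box=(230,170,340,250));print("carrier top",r, cv2.boxPoints(r))
s=cv2.imread("pics/side0.png")[:,:,::-1].copy()
r,c=carrier("side",s,box=(230,150,310,210));print("carrier side",r,cv2.boxPoints(r))
for n,q in(("top",im),("side",s)):
    m=blue(q)
    for c in cv2.findContours(m,cv2.RETR_EXTERNAL,cv2.CHAIN_APPROX_NONE)[0]:
        if cv2.contourArea(c)<12: continue
        rr=cv2.minAreaRect(c); p=cv2.boxPoints(rr); print(n,cv2.contourArea(c),p.round(1).tolist()); print((ray(n,p,.024)*1000)[:,:2].round(0).tolist(), (ray(n,p,.014)*1000)[:,:2].round(0).tolist())
a=cv2.resize(im[140:270,110:340],None,fx=3.4,fy=3.4,interpolation=cv2.INTER_CUBIC);cv2.imwrite("pics/crop0.png",a[:,:,::-1])
a=cv2.resize(s[140:280,130:320],None,fx=4,fy=4,interpolation=cv2.INTER_CUBIC);cv2.imwrite("pics/scrop0.png",a[:,:,::-1])
E
```

```text
carrier top ((504.4131164550781, -94.5549545288086), (167.6090545654297, 94.16365814208984), 74.94851684570312) [[ 437.1836    -163.25786  ]
 [ 528.11676   -187.71092  ]
 [ 571.64264    -25.85205  ]
 [ 480.70947     -1.3989868]]
carrier side ((502.83935546875, -93.43634033203125), (171.47515869140625, 96.9708251953125), 74.9501953125) [[ 433.75446   -163.64351  ]
 [ 527.39923   -188.82281  ]
 [ 571.92426    -23.229172 ]
 [ 478.27948      1.9501343]]
top 344.0 [[401.70001220703125, 231.3000030517578], [425.20001220703125, 221.89999389648438], [430.79998779296875, 235.89999389648438], [407.29998779296875, 245.3000030517578]]
[[458.0, -368.0], [481.0, -425.0], [448.0, -436.0], [425.0, -380.0]] [[458.0, -372.0], [482.0, -429.0], [449.0, -441.0], [426.0, -384.0]]
top 27.5 [[200.8000030517578, 218.5], [202.3000030517578, 216.60000610351562], [215.5, 227.39999389648438], [213.89999389648438, 229.3000030517578]]
[[480.0, 102.0], [484.0, 98.0], [460.0, 67.0], [455.0, 70.0]] [[481.0, 103.0], [485.0, 99.0], [461.0, 68.0], [456.0, 71.0]]
top 34.5 [[211.3000030517578, 168.5], [227.6999969482422, 
[... 1424 characters left out ...]
2.0, 143.0], [323.0, 143.0]]
[[478.0, -423.0], [451.0, -439.0], [429.0, -383.0], [454.0, -367.0]] [[484.0, -440.0], [457.0, -457.0], [434.0, -399.0], [460.0, -383.0]]
side 95.0 [[185.0, 131.0], [210.0, 106.0], [212.0, 108.0], [187.0, 133.0]]
[[896.0, -184.0], [939.0, -389.0], [923.0, -379.0], [881.0, -177.0]] [[908.0, -197.0], [952.0, -405.0], [935.0, -395.0], [893.0, -190.0]]
side 1311.0 [[463.79998779296875, 85.0999984741211], [466.79998779296875, 45.70000076293945], [513.7999877929688, 49.29999923706055], [510.79998779296875, 88.69999694824219]]
[[119.0, -1158.0], [182.0, -1772.0], [-48.0, -1847.0], [-62.0, -1227.0]] [[119.0, -1186.0], [183.0, -1809.0], [-50.0, -1886.0], [-65.0, -1257.0]]
```

View pics/crop0.png

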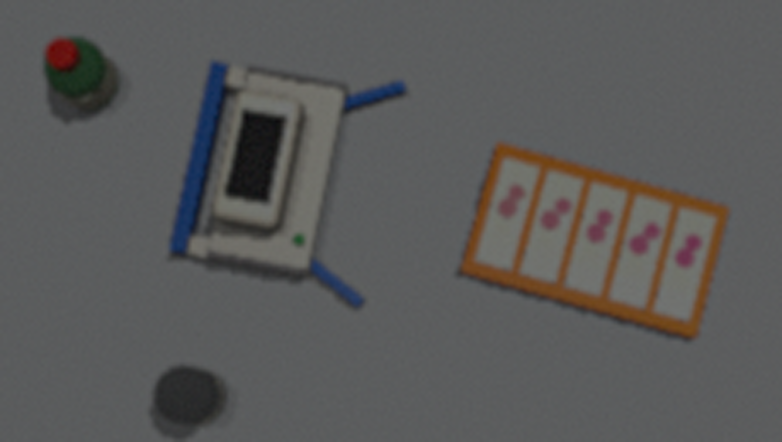

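View pics/scrop0.png

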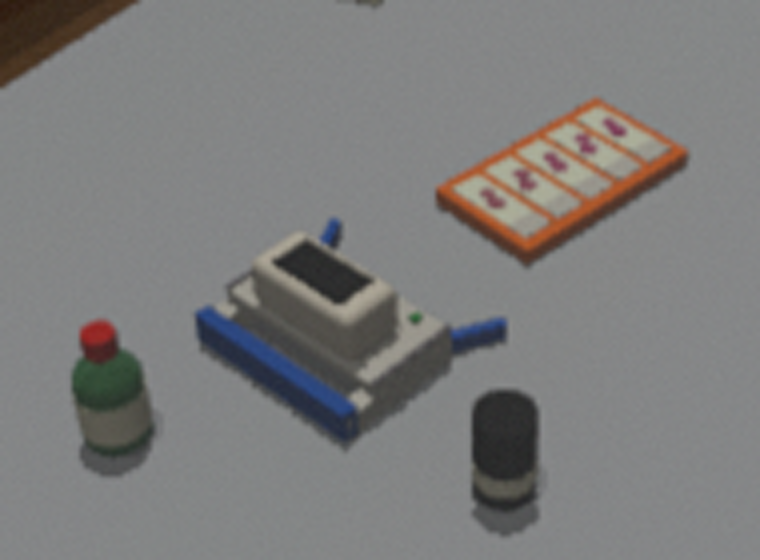

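>>> {"name": "servo_tool", "arguments": {
  "motion": [
    [[0,0,0,-6.7],[0,0,0,-6.7],[0,0,0,-6.7],[0,0,0,-6.7]]
  ],
  "claw": 5.0
}}

```text
t: 0.48
tool_pos: [0.1922, -0.4884, 0.2309]
eef_rot: [-180.0, -0.0, 48.6]
force: [0.5, -0.8, 0.0]
grip_width: 0.0499
```

>>> {"name": "servo_tool", "arguments": {
  "motion": [
    [[0,0,0,-6.7],[0,0,0,-6.7],[0,0,0,-6.7],[0,0,0,-6.6],[0,0,0,0]]
  ]
}}

```text
t: 0.9
tool_pos: [0.1922, -0.4884, 0.231]
eef_rot: [-180.0, -0.0, 75.2]
force: [0.1, 0.8, 0.4]
grip_width: 0.0499
```

>>> {"name": "servo_tool", "arguments": {
  "motion": [
    [[3.3,2.0,0,0],[3.3,2.0,0,0],[3.3,2.0,0,0],[3.3,2.0,0,0],[3.3,2.0,0,0]]
  ]
}}

```text
t: 1.32
tool_pos: [0.3325, -0.3537, 0.2312]
eef_rot: [180.0, 0.0, 74.7]
force: [-0.1, -0.8, 0.3]
grip_width: 0.05
```

>>> {"name": "servo_tool", "arguments": {
  "motion": [
    [[3.3,2.0,0,0],[3.3,2.0,0,0],[3.3,2.0,0,0],[3.3,2.0,0,0],[3.3,2.0,0,0]]
  ]
}}

```text
t: 1.73
tool_pos: [0.472, -0.22, 0.2313]
eef_rot: [180.0, 0.0, 74.7]
force: [0.2, -0.8, 0.7]
grip_width: 0.0504
```

>>> {"name": "servo_tool", "arguments": {
  "motion": [
    [[0,0,0,0],[0,0,0,0]]
  ]
}}

```text
t: 1.9
tool_pos: [0.4718, -0.2202, 0.2308]
eef_rot: [-179.9, -0.0, 75.0]
force: [-0.3, -0.3, 0.0]
grip_width: 0.0504
```

```bash
python3 - <<'E'
from h import *
for n in("top","wrist"):
    im=cams.camera(n); cv2.imwrite(f"pics/{n}1.png",im[:,:,::-1])
print(monitor.observe()['tool_pos'],monitor.observe()['eef_rot'],cams.camera_info("wrist")['T'])
E
```

```text
[ 0.4705576  -0.22202571  0.23106075] [-1.79965097e+02  1.87447222e-02  7.48531915e+01] [[ 9.65195749e-01 -2.48386076e-01 -8.18628285e-02  4.91203635e-01]
 [-2.61528234e-01 -9.17152124e-01 -3.00724067e-01 -1.45103231e-01]
 [-3.84996051e-04  3.11667032e-01 -9.50191303e-01  3.74843778e-01]
 [ 0.00000000e+00  0.00000000e+00  0.00000000e+00  1.00000000e+00]]
```

View pics/wrist1.png

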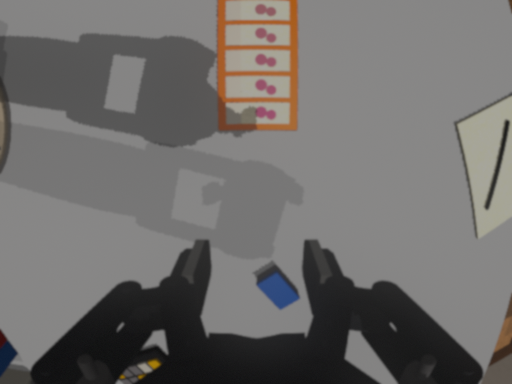

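View pics/top1.png

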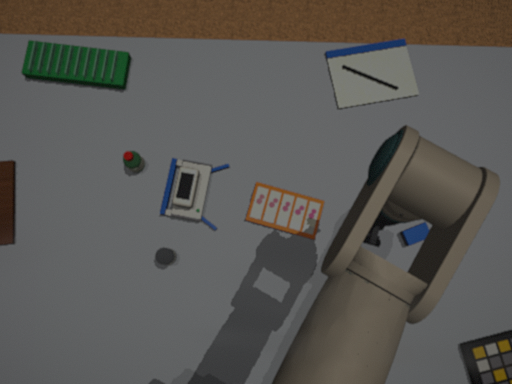

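>>> {"name": "servo_tool", "arguments": {
  "motion": [
    [[0,0,4,0],[0,0,4,0],[0,0,4,0],[0,0,4,0],[0,0,4,0]]
  ]
}}

```text
t: 2.42
tool_pos: [0.4698, -0.223, 0.0299]
eef_rot: [180.0, 0.0, 74.7]
force: [0.3, -1.8, 0.1]
grip_width: 0.0503
```

>>> {"name": "servo_tool", "arguments": {
  "motion": [
    [[0,0,1,0],[0,0,0.8,0],[0,0,0.5,0],[0,0,0.4,0],[0,0,0,0]]
  ]
}}

```text
t: 2.83
tool_pos: [0.4718, -0.2225, 0.0058]
eef_rot: [179.8, 0.0, 74.9]
force: [-0.2, 0.4, -0.3]
grip_width: 0.0496
```

```bash
python3 - <<'E'
from h import *
for n in("side","wrist"):
    im=cams.camera(n); cv2.imwrite(f"pics/{n}2.png",im[:,:,::-1])
o=monitor.observe();print(o['tool_pos'],o['eef_rot'],o['force'])
a=cv2.imread("pics/side2.png")[80:260,160:400];cv2.imwrite("pics/side2c.png",cv2.resize(a,None,fx=3.2,fy=3.2))
E
```

```text
[ 0.47192544 -0.2223125   0.00601604] [1.79835539e+02 4.52669553e-02 7.49639329e+01] [ 0.12850297  0.23150745 -0.38772632]
```

View pics/wrist2.png

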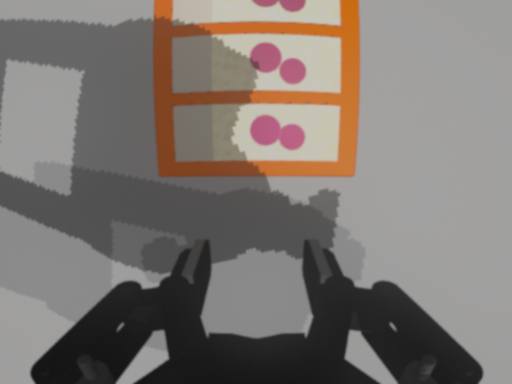

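View pics/side2c.png

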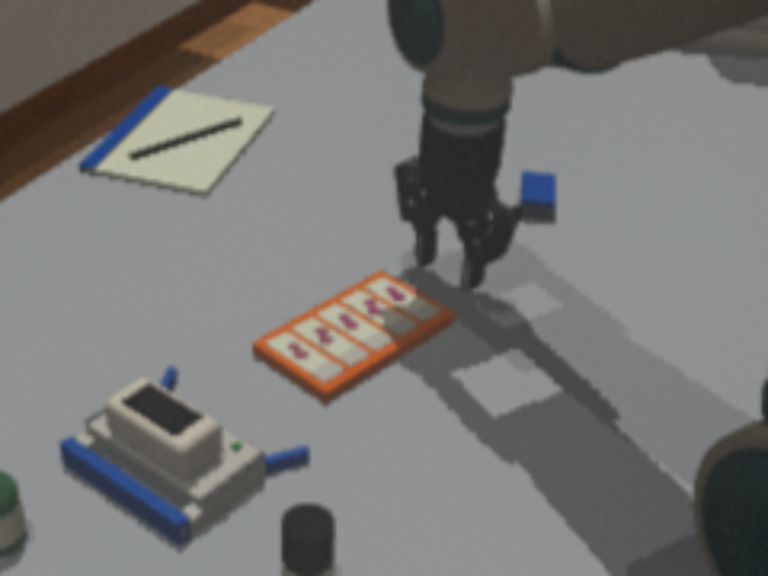

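>>> {"name": "servo_tool", "arguments": {
  "motion": [
    [[0,0,0.3,0],[1.2,0,0,0],[1.0,0,0,0],[0.5,0,0,0],[0,0,0,0]]
  ]
}}

```text
t: 3.35
tool_pos: [0.4784, -0.1941, 0.0014]
eef_rot: [180.0, -0.0, 75.1]
force: [0.2, -1.0, -0.1]
grip_width: 0.0497
```

>>> {"name": "servo_tool", "arguments": {
  "motion": [
    [[0.3,0,0,0],[0.3,0,0,0],[0.3,0,0,0],[0.3,0,0,0],[0,0,0,0]]
  ]
}}

```text
t: 3.77
tool_pos: [0.4812, -0.1838, 0.0014]
eef_rot: [180.0, 0.0, 75.0]
force: [0.0, 0.3, -0.6]
grip_width: 0.0497
```

```bash
python3 - <<'E'
from h import *
for n in("side","wrist"):
    im=cams.camera(n); cv2.imwrite(f"pics/{n}3.png",im[:,:,::-1])
    if n=="side": r,c=carrier("side",im,box=(200,130,320,215)); print(r)
o=monitor.observe();print(o['tool_pos'],o['eef_rot'],o['force'])
E
```

```text
((503.9256591796875, -83.59419250488281), (171.366943359375, 100.21704864501953), 74.76394653320312)
[ 0.48106368 -0.1839032   0.00126509] [-1.79996732e+02 -1.45955462e-02  7.49758987e+01] [ 0.40055745 -0.25160864  0.40011578]
```

View pics/wrist3.png

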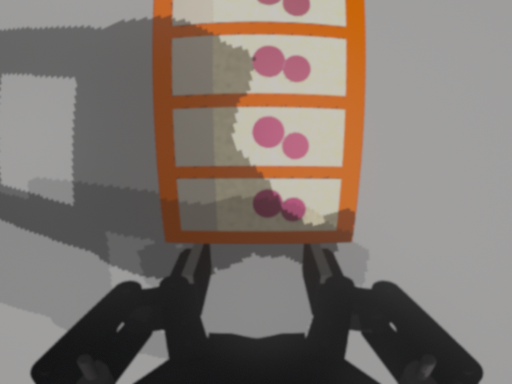

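>>> {"name": "servo_tool", "arguments": {
  "motion": [
    [[0.3,0,0,-0.1],[0.5,0,0,-0.2],[0.5,0,0,-0.2],[0.5,0,0,-0.2],[0.5,0,0,-0.2]]
  ]
}}

```text
t: 4.28
tool_pos: [0.487, -0.1612, 0.0013]
eef_rot: [-180.0, 0.0, 75.9]
force: [0.8, -2.2, 0.0]
grip_width: 0.0498
```

>>> {"name": "servo_tool", "arguments": {
  "motion": [
    [[0.5,0,0,-0.2],[0.5,0,0,-0.2],[0.5,0,0,-0.2],[0.5,0,0,-0.2],[0.5,0,0,-0.2]]
  ]
}}

```text
t: 4.7
tool_pos: [0.4929, -0.137, 0.0013]
eef_rot: [180.0, 0.0, 76.9]
force: [-0.5, -0.9, -0.5]
grip_width: 0.0501
```

>>> {"name": "servo_tool", "arguments": {
  "motion": [
    [[0.5,0,0,-0.2],[0.5,0,0,-0.2],[0.4,0,0,-0.2],[0.2,0,0,-0.2],[0,0,0,0]]
  ]
}}

```text
t: 5.12
tool_pos: [0.4965, -0.1213, 0.0013]
eef_rot: [180.0, -0.0, 77.7]
force: [0.6, 0.5, -0.7]
grip_width: 0.0501
```

```bash
python3 - <<'E'
from h import *
for n in("side","top","wrist"):
    im=cams.camera(n); cv2.imwrite(f"pics/{n}4.png",im[:,:,::-1])
    if n=="side": r,c=carrier("side",im,box=(200,130,320,225)); print(r)
o=monitor.observe();print(o['tool_pos'],o['eef_rot'],o['force'])
a=np.hstack([cv2.imread(f"pics/{n}4.png")[120:280,130:330] for n in("side","top")]);cv2.imwrite("pics/c4.png",cv2.resize(a,None,fx=2,fy=2,interpolation=cv2.INTER_CUBIC))
E
```

```text
((515.7122192382812, -20.763504028320312), (168.9989013671875, 97.94530487060547), 77.83267211914062)
[ 0.49638945 -0.1218354   0.00130793] [ 1.79999013e+02 -1.16086614e-02  7.76735122e+01] [-0.0616382  -0.69173788 -0.09019895]
```

View pics/wrist4.png

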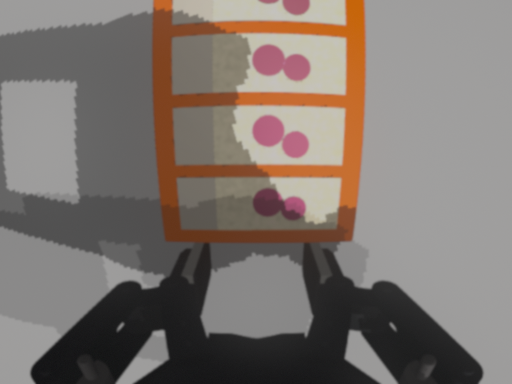

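View pics/c4.png

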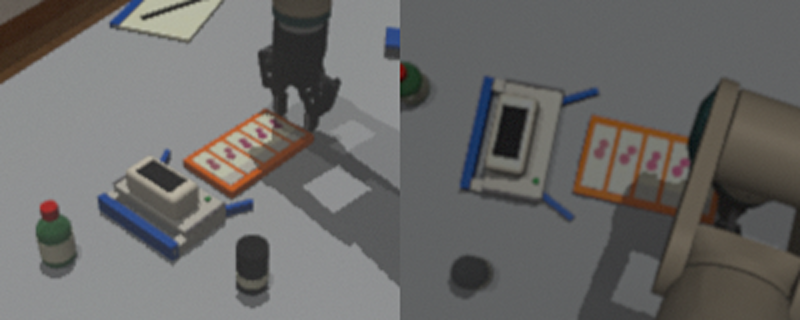

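>>> {"name": "servo_tool", "arguments": {
  "motion": [
    [[0.4,0.01,0,-0.2],[0.5,0.02,0,-0.2],[0.5,0.02,0,-0.2],[0.5,0.02,0,-0.2],[0.5,0.02,0,-0.2]]
  ]
}}

```text
t: 5.68
tool_pos: [0.5023, -0.0981, 0.0013]
eef_rot: [180.0, 0.0, 78.7]
force: [0.1, -2.0, -0.2]
grip_width: 0.0496
```

>>> {"name": "servo_tool", "arguments": {
  "motion": [
    [[0.5,0.03,0,-0.2],[0.5,0.03,0,-0.2],[0.4,0.03,0,-0.2],[0.2,0.01,0,-0.2],[0,0,0,0]]
  ]
}}

```text
t: 6.1
tool_pos: [0.5064, -0.0824, 0.0013]
eef_rot: [180.0, -0.0, 79.5]
force: [0.0, 0.8, -1.2]
grip_width: 0.0498
```

```bash
python3 - <<'E'
from h import *
for n in("side","top","wrist"):
    im=cams.camera(n); cv2.imwrite(f"pics/{n}5.png",im[:,:,::-1])
o=monitor.observe();print(o['tool_pos'],o['eef_rot'],o['force'])
a=np.hstack([cv2.imread(f"pics/{n}5.png")[140:260,160:290] for n in("side","top")]);cv2.imwrite("pics/c5.png",cv2.resize(a,None,fx=3,fy=3,interpolation=cv2.INTER_CUBIC))
E
```

```text
[ 0.50622531 -0.08293867  0.00121857] [-1.79990759e+02 -1.69770650e-02  7.94785797e+01] [-0.29789547  0.22371722  0.53145992]
```

View pics/wrist5.png

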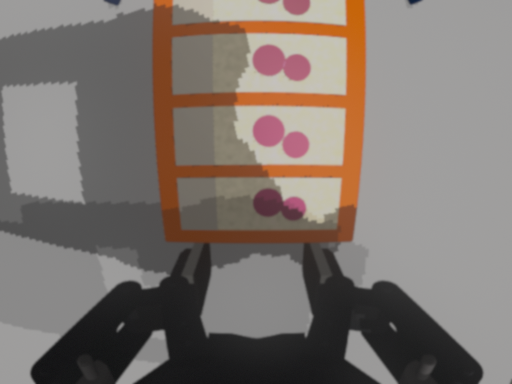

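View pics/c5.png

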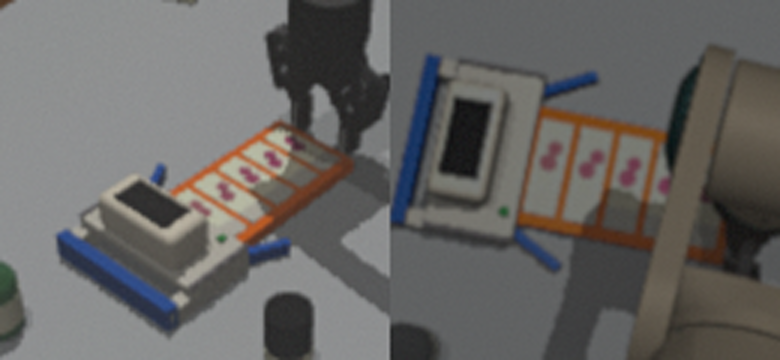

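>>> {"name": "servo_tool", "arguments": {
  "motion": [
    [[0.4,0.03,0,-0.1],[0.5,0.03,0,-0.1],[0.5,0.03,0,-0.1],[0.5,0.03,0,-0.1],[0.5,0.03,0,-0.1]]
  ]
}}

```text
t: 6.67
tool_pos: [0.5121, -0.0592, 0.0012]
eef_rot: [-180.0, 0.0, 80.0]
force: [-0.6, -1.5, -0.3]
grip_width: 0.05
```

>>> {"name": "servo_tool", "arguments": {
  "motion": [
    [[0.5,0.03,0,0],[0.5,0.03,0,0],[0.5,0.03,0,0],[0.4,0.02,0,0],[0.2,0,0,0]]
  ]
}}

```text
t: 7.08
tool_pos: [0.5169, -0.0386, 0.0013]
eef_rot: [180.0, -0.0, 80.0]
force: [0.3, -2.1, -1.7]
grip_width: 0.0501
```

```bash
python3 - <<'E'
from h import *
for n in("side","top","wrist"):
    im=cams.camera(n); cv2.imwrite(f"pics/{n}6.png",im[:,:,::-1])
o=monitor.observe();print(o['tool_pos'],o['eef_rot'],o['force'])
a=np.hstack([cv2.imread(f"pics/{n}6.png")[140:260,160:290] for n in("side","top")]);cv2.imwrite("pics/c6.png",cv2.resize(a,None,fx=3,fy=3,interpolation=cv2.INTER_CUBIC))
E
```

```text
[ 0.51694342 -0.0389675   0.00140255] [ 1.79982453e+02 -1.55514358e-02  7.99944729e+01] [-0.41365966  0.24085976 -0.61704019]
```

View pics/wrist6.png

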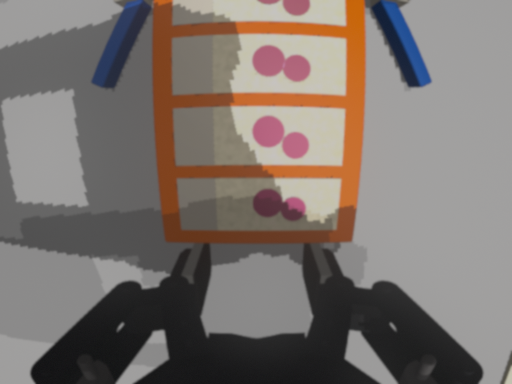

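View pics/c6.png

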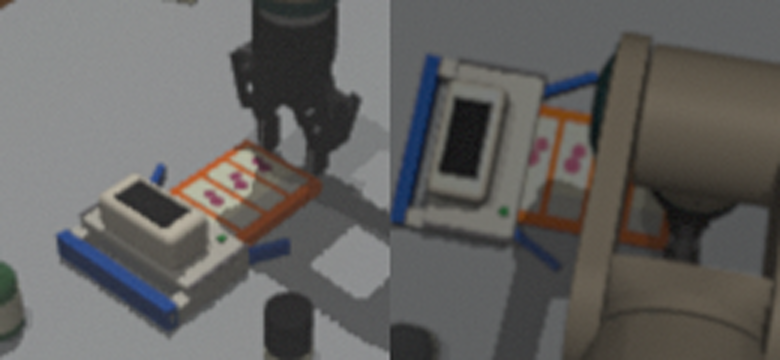

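>>> {"name": "servo_tool", "arguments": {
  "motion": [
    [[0.4,0.03,0,0],[0.5,0.03,0,0],[0.5,0.03,0,0],[0.4,0.03,0,0],[0.3,0.01,0,0]]
  ]
}}

```text
t: 7.65
tool_pos: [0.5219, -0.0183, 0.0014]
eef_rot: [180.0, 0.0, 80.0]
force: [-0.0, -2.0, 0.8]
grip_width: 0.0503
```

>>> {"name": "servo_tool", "arguments": {
  "motion": [
    [[0.1,0,0,0],[0.1,0,0,0],[0.1,0,0,0]]
  ]
}}

```text
t: 7.9
tool_pos: [0.5223, -0.0159, 0.0014]
eef_rot: [180.0, 0.0, 80.0]
force: [-0.3, -2.1, 1.0]
grip_width: 0.0501
```

>>> {"name": "servo_tool", "arguments": {
  "motion": [
    [[0.1,0,0,0],[0.1,0,0,0],[0.1,0,0,0]]
  ]
}}

```text
t: 8.15
tool_pos: [0.5228, -0.013, 0.0014]
eef_rot: [180.0, 0.0, 80.0]
force: [0.3, -3.0, 1.2]
grip_width: 0.0502
```

>>> {"name": "servo_tool", "arguments": {
  "motion": [
    [[0.1,0,0,0],[0.1,0,0,0]]
  ]
}}

```text
t: 8.32
tool_pos: [0.5232, -0.0109, 0.0014]
eef_rot: [180.0, 0.0, 80.0]
force: [-0.9, -1.7, 1.7]
grip_width: 0.0498
```

Expected contact is about here; I creep on, watching the force.

>>> {"name": "servo_tool", "arguments": {
  "motion": [
    [[0.1,0,0,0],[0.05,0,0,0]]
  ]
}}

```text
t: 8.48
tool_pos: [0.5235, -0.0094, 0.0014]
eef_rot: [180.0, 0.0, 80.0]
force: [-0.1, -2.5, 1.3]
grip_width: 0.0501
```

>>> {"name": "servo_tool", "arguments": {
  "motion": [
    [[0.1,0,0,0],[0.05,0,0,0]]
  ]
}}

```text
t: 8.65
tool_pos: [0.5237, -0.0079, 0.0013]
eef_rot: [180.0, 0.0, 80.0]
force: [-0.2, -3.9, 0.8]
grip_width: 0.0501
```

>>> {"name": "servo_tool", "arguments": {
  "motion": [
    [[0.1,0,0,0],[0.05,0,0,0]]
  ]
}}

```text
t: 8.82
tool_pos: [0.524, -0.0064, 0.0014]
eef_rot: [180.0, 0.0, 80.0]
force: [-0.5, -3.0, 1.6]
grip_width: 0.05
```

```bash
python3 - <<'E'
from h import *
for n in("side","top","wrist"):
    im=cams.camera(n); cv2.imwrite(f"pics/{n}7.png",im[:,:,::-1])
o=monitor.observe();print(o['tool_pos'],o['eef_rot'],o['force'])
a=np.hstack([cv2.imread(f"pics/{n}7.png")[140:260,160:290] for n in("side","top")]);cv2.imwrite("pics/c7.png",cv2.resize(a,None,fx=3,fy=3,interpolation=cv2.INTER_CUBIC))
E
```

```text
[ 0.52396738 -0.00640067  0.00132422] [ 1.79988428e+02 -8.15548331e-03  7.99769856e+01] [-0.80149893 -2.19427583  1.55018545]
```

View pics/wrist7.png

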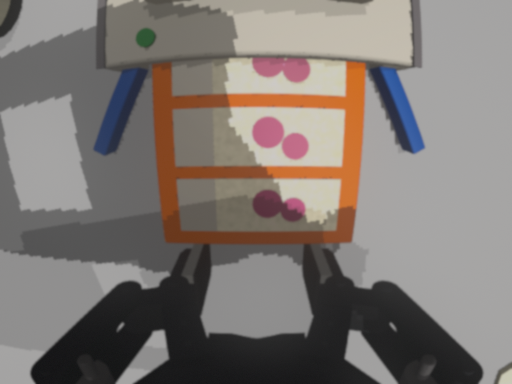

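View pics/c7.png

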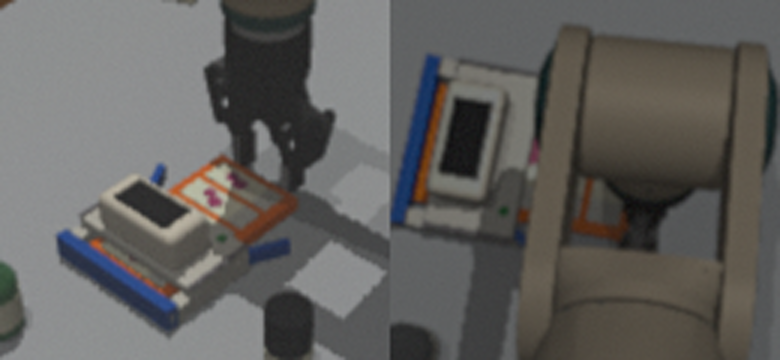

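```bash
python3 - <<'E'
from h import *
i=cams.camera_info("wrist")
def wr(px,z):
    d=np.array(px,float)-[i['cx'],i['cy']]; r=np.hypot(*d); th=r/i['fx']
    v=i['T'][:3,:3]@np.array([*(np.sin(th)*d/r),np.cos(th)]); o=i['T'][:3,3]
    return ((o+v*(z-o[2])/v[2])*1000)[:2]
u=np.array([.1736,.9848]);l=np.array([-.9848,.1736])
for nm,p,z in(("rearL",(165,242),.014),("rearR",(354,242),.014),("tipL out",(95,150),.014),("tipL in",(110,154),.014),("tipR in",(409,151),.014),("tipR out",(424,149),.014),("brL",(104,66),.028),("brR",(413,67),.028)):
    w=wr(p,z)-np.array([545.8,124.3]); print(nm,(w@u).round(1),(w@l).round(1))
im=cv2.imread("pics/top7.png")
a=cv2.resize(im[150:225,155:200],None,fx=8,fy=8,interpolation=cv2.INTER_NEAREST)
s=cv2.imread("pics/side7.png")
b=cv2.resize(s[205:255,170:225],None,fx=8,fy=8,interpolation=cv2.INTER_NEAREST)
c=np.zeros((600,800,3),np.uint8);c[:600,:360]=a;c[:400,360:800]=b;cv2.imwrite("pics/z7.png",np.clip(c*1.6,0,255).astype(np.uint8))
E
```

```text
rearL -121.6 45.8
rearR -121.8 -51.2
tipL out -72.9 78.6
tipL in -75.3 70.1
tipR in -73.8 -75.5
tipR out -72.3 -84.3
brL -34.6 63.0
brR -34.8 -67.1
```

View pics/z7.png

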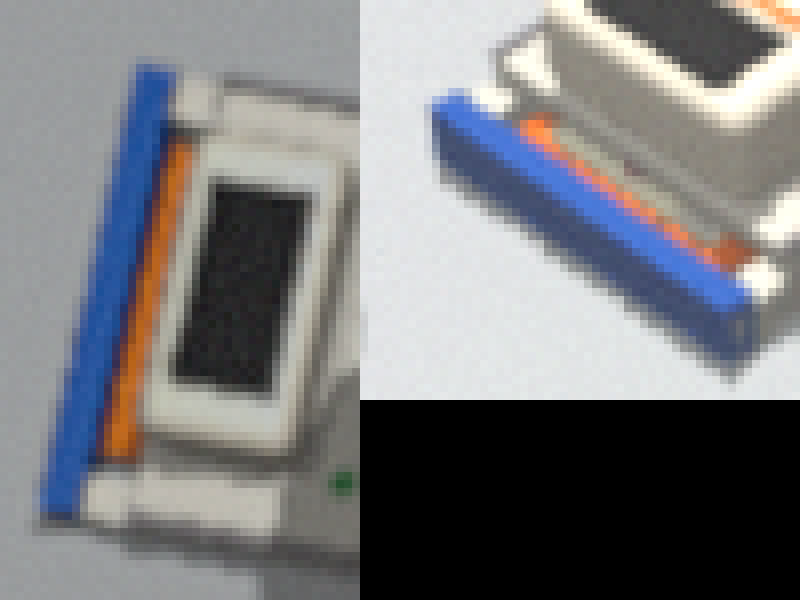

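>>> {"name": "servo_tool", "arguments": {
  "motion": [
    [[0.1,0,0,0],[0,0,0,0]]
  ]
}}

```text
t: 9.13
tool_pos: [0.5241, -0.0055, 0.0013]
eef_rot: [180.0, 0.0, 80.0]
force: [0.5, -2.5, 2.6]
grip_width: 0.0496
```

>>> {"name": "servo_tool", "arguments": {
  "motion": [
    [[0.1,0,0,0],[0,0,0,0]]
  ]
}}

```text
t: 9.3
tool_pos: [0.5243, -0.0048, 0.0013]
eef_rot: [180.0, 0.0, 80.0]
force: [-0.8, -4.3, 2.5]
grip_width: 0.0502
```

>>> {"name": "servo_tool", "arguments": {
  "motion": [
    [[0.1,0,0,0],[0,0,0,0]]
  ]
}}

```text
t: 9.47
tool_pos: [0.5243, -0.0048, 0.0013]
eef_rot: [180.0, 0.2, 80.0]
force: [-2.2, -9.2, 2.5]
grip_width: 0.0501
```

>>> {"name": "servo_tool", "arguments": {
  "motion": [
    [[-0.2,0,0,0],[-0.8,0,0,0],[-2,0,0,0],[-2,0,0,0],[0,0,0,0]]
  ]
}}

```text
t: 9.88
tool_pos: [0.515, -0.055, 0.001]
eef_rot: [-180.0, 0.0, 79.9]
force: [0.4, -0.8, 0.3]
grip_width: 0.0501
```

>>> {"name": "servo_tool", "arguments": {
  "motion": [
    [[0,0,-4,0],[0,0,-4,0],[0,0,-4,0],[0,0,-4,0],[-3,0,0,0]]
  ]
}}

```text
t: 10.3
tool_pos: [0.5145, -0.0797, 0.1707]
eef_rot: [179.2, -0.1, 80.3]
force: [1.8, 0.3, 1.1]
grip_width: 0.0497
```

>>> {"name": "servo_tool", "arguments": {
  "motion": [
    [[-4,0,0,0],[-4,0,0,0],[-4,0,0,0],[-2,0,0,0],[0,0,0,0]]
  ]
}}

```text
t: 10.72
tool_pos: [0.4851, -0.2233, 0.1609]
eef_rot: [-180.0, 0.0, 79.7]
force: [-0.7, -0.1, 0.4]
grip_width: 0.05
```

```bash
python3 - <<'E'
from h import *
o=monitor.observe();print(o['t'],o['tool_pos'],o['force'],abs(o['qd']).max())
for n in("side","top"):
    im=cams.camera(n); cv2.imwrite(f"pics/{n}8.png",im[:,:,::-1])
    m=orange(im);bx=(150,150,300,260);k=np.zeros_like(m);k[bx[1]:bx[3],bx[0]:bx[2]]=1
    c=max(cv2.findContours(m*k,cv2.RETR_EXTERNAL,cv2.CHAIN_APPROX_NONE)[0],key=cv2.contourArea)
    p=ray(n,c[:,0],.014)[:,:2]*1000-[545.8,124.3];u=np.array([.1736,.9848]);l=np.array([-.9848,.1736])
    q=np.c_[p@u,p@l]; print(n,q.min(0),q.max(0),cv2.minAreaRect(q.astype(np.float32)))
a=np.hstack([cv2.imread(f"pics/{n}8.png")[140:270,120:250] for n in("side","top")]);cv2.imwrite("pics/c8.png",cv2.resize(a,None,fx=3,fy=3,interpolation=cv2.INTER_CUBIC))
b=[cv2.imread(f"pics/top{k}.png") for k in(0,8)]
for nm,(x0,y0,x1,y1) in dict(bottle=(118,145,150,180),case=(150,243,182,272),box=(395,215,438,250)).items():
    print(nm,np.abs(b[0][y0:y1,x0:x1].astype(int)-b[1][y0:y1,x0:x1]).mean())
E
```

```text
10.7167 [ 0.48511125 -0.22328476  0.1608584 ] [-0.73674181 -0.05982011  0.42601664] 4.252874621565307
side [-118.20934935  -47.78728364] [-46.51785287  48.99850199] ((-82.46136474609375, 0.660797119140625), (96.8625259399414, 71.42827606201172), 89.6868896484375)
top [-116.85993611  -48.06862618] [-32.41266521  46.79967202] ((-74.56596374511719, -0.6242294311523438), (94.81900024414062, 84.46121215820312), 89.90299987792969)
bottle 7.47797619047619
case 7.522988505747127
box 27.396013289036546
```

View pics/c8.png

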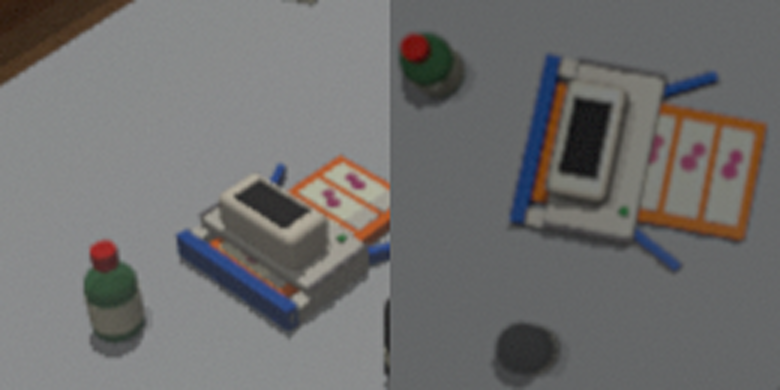

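View pics/top8.png

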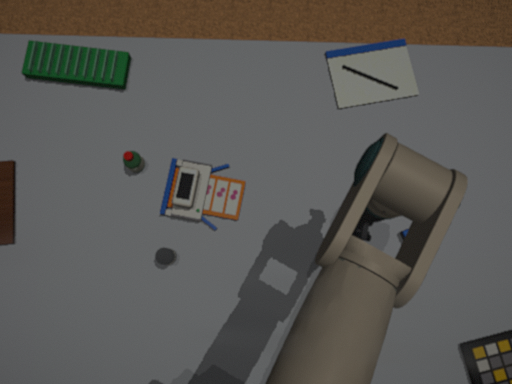

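>>> {"name": "servo_tool", "arguments": {
  "motion": [
    [[0,0,0,0],[0,0,0,0],[0,0,0,0]]
  ]
}}

```text
t: 11.07
tool_pos: [0.4865, -0.219, 0.1613]
eef_rot: [180.0, -0.0, 80.1]
force: [-0.5, -0.5, 0.4]
grip_width: 0.0501
```

```bash
python3 - <<'E'
from h import *
for f,im in(("0",cv2.imread("pics/side0.png")),("8",cv2.imread("pics/side8.png"))):
    m=blue(im[:,:,::-1].copy())[125:150,315:340]; y,x=np.nonzero(m); print("slip box side px",f,len(x),x.mean() if len(x) else 0,y.mean() if len(x) else 0)
from cell import job
o=monitor.observe(); print(o['qd'].round(2),o['force'].round(1))
print(job.finish_job())
E
```

```text
slip box side px 0 86 12.604651162790697 13.593023255813954
slip box side px 8 86 12.604651162790697 13.593023255813954
[-0.33 -0.02 -0.16 -0.2   0.01 -0.15] [-0.5 -0.5  0.4]
the job is handed in; nothing more can be done
None
```

I pushed the carrier home with both fingertips on its rear edge, turning it about 5° into line with the tunnel on the way. I stopped when the force rose to about 9 N and it no longer advanced against the stop. Then I backed the hand off, raised it clear and handed the job in at about 11 s.

**Last checks:**
- **Carrier position:** the top and side views put its rear edge at about x = -117 to -118 mm. Home is -120 mm, so this is a 2–3 mm disagreement, which I put down to error in my estimate of the stop. It is within 1 mm of the tunnel line and about 0.3° of its direction.
- **Carrier flatness:** it looked flat in every picture, but I did not measure its height or tilt directly.
- **Bystanders:** the slip box is at the same pixels in the side view as at the start. The arm hid it in the last top view, so that view could not confirm it. The bottle and lens case look unmoved in the top view, judged by eye. A pixel comparison there showed only small differences (about 7 grey levels), which I did not calibrate.
- **Hand:** it is about 16 cm up and behind the carrier, touching nothing, with the force reading near zero.

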